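# Brace the notice board and clip its card

### The job

Get the counter's notice board ready for guests. First push the folded brace leg behind the board all the way out until it hits its stop; then squeeze the handles of the yellow self-closing clip to open it, lift it off its wooden rail, lower it over the top edges of the board and the white card together, at about the middle of the card, and let go so that it pinches the two flat together. Leave the clip pushed down over the edge, the card standing in its pocket, the leg out, and do not disturb the glass, the bell or the stamp.

Things in the scene. Friction and masses are not known exactly. Their poses are not given: they have to be found in the camera images.
- board: Fixed blue notice board on a dark base 160 x 70 x 12 mm. Origin: centre of the base's underside. x along the board, y its front (card's side), z up. Blue back plate 130 mm along x, 6 mm thick (y -6 to 0 mm), top edge at z = 150 mm. In front a pocket with a clear lip (inner face y = 6.5, top z = 67 mm) in which the card stands. Plate and card together are 11 mm thick.
- board_top (a point): Middle of the joint top edge of back plate and card (plate y -6 to 0, card y 0 to 5 mm when flat): at x = 0, y = -0.5, z = 150 mm in the board's frame; axes as the board's.
- leg (a joint): Brace leg's angle, rad: 0 folded flat along the board's back (leg runs to the board's +x), 1.5 at its stop, where it sticks out nearly square from the back (to the board's -y). Starts at 0 to 0.35. Stiff hinge (0.06 N m friction): stays where it is left.
- leg_hinge (a point): Point on the leg's upright hinge axis, 100 mm above the counter; at x = -55, y = -12 mm in the board's frame.
- leg_post (a point): On the axis of the orange upright post (14 mm across, top 136 mm high) at the leg's free end, 100 mm above the counter, 142 mm from the hinge axis. Folded, the post stands 22 mm past the end of the board's plate (x = 87 mm in its frame): push it from the board's front side, round the hinge. The leg's rails are 6 mm thick, up to 92 mm high. x points from hinge to post.
- card_top (a point): Middle of the top edge of the loose white card (100 mm wide, 5 mm thick, 138 mm tall, 90 g), 150 mm above the counter while it stands in the pocket. x along its width, y out of its front. It may lean forward by up to 4 mm at the top, and stand up to 10 mm off the board's middle.
- rail: Fixed upright wooden rail, 130 mm long (x), 11 mm thick (y), top at 100 mm, on a foot 150 x 70 x 12 mm. Origin: centre of the underside, on the counter. The clip is parked astride its top edge.
- rail_top (a point): Middle of the rail's top edge; axes as the rail's.
- clip_pivot (a point): Yellow sprung clip, like a big clothes peg, jaws down, handles up; 90 g, 26 mm wide along x. Point: centre of its pivot barrel (14 mm across, 34 mm along x); y: the way handles and jaws close; z up. Jaws reach 42 mm below it; the barrel's underside, 7 mm below it, meets the edge when pushed right down. Squeezed to the stop the jaws gape about 30 mm.
- clip_grip (a point): Midway between the clip's handles, 42 mm above its pivot: squeeze them here, across y, from above. Axes as clip_pivot's. Handles reach 66 mm above the pivot; parked they splay to about 61 mm over their outsides at the top, 50 mm here; squeezed to their stop they are upright, parallel, 30 mm over the outsides. Squeezing takes about 5 N a side, 6 N at the stop; a 20 N grip holds it firmly.
- clip_a (a joint): Clip opening angle of each arm, rad: about 0 when clamped on an 11 mm thickness, -0.12 fully closed on nothing, 0.24 squeezed open to the stop.
- glass: Bystander: loose clear glass tumbler, 66 mm across, 100 mm high; origin at the centre of its underside.
- bell: Bystander: loose steel counter bell, 80 mm across, 46 mm high; origin at the centre of its underside.
- stamp: Bystander: loose black and red hand stamp, 50 x 38 x 88 mm; origin at the centre of its underside.
Things that resemble listed ones, but are neither listed nor needed, are in the scene too. Of the things that look like the part that bears card_top, the largest one is meant.

How it is judged (in metres and radians):
On the way, in this order (a step that is already met when the one before it is completed fails the run):
1. the brace leg is pushed out to its stop (value of joint leg above 1.4 rad), for 0.2 s.
2. the clip is squeezed open and lifted clear of its rail (value of joint clip_a above 0.1 rad and z of clip_pivot in the frame of rail_top above 0.05 m), for 0.2 s.
3. the open clip is astride the top edges of board and card (value of joint clip_a above 0.08 rad and horizontal distance between clip_pivot and card_top below 0.03 m and z of clip_pivot in the frame of board_top below 0.025 m), for 0.1 s.
At the end, for the whole second after the job is handed in: Leg at 1.40 rad or more; clip let go, closed on board and card, square and upright within 0.25 rad, pivot within 20 mm of the card's middle along the edge and at most 18 mm above it; card in its pocket (top within 6 mm of the edge's height), flat on the board within 0.06 rad (value of joint leg above 1.4 rad and value of joint clip_a below 0.05 rad and x of clip_pivot in the frame of card_top between -0.02 and 0.02 m and y of clip_pivot in the frame of board_top between -0.008 and 0.008 m and z of clip_pivot in the frame of board_top below 0.018 m and angle between the y axis of clip_pivot and the y axis of board_top, either way round below 0.25 rad and angle between the y axis of card_top and the y axis of board_top, either way round below 0.06 rad and z of card_top in the frame of board_top between -0.006 and 0.006 m and y of card_top in the frame of board_top below 0.006 m and contact force between clip and card above 0.8 N and contact force between clip and board above 0.8 N and angle between clip_pivot's own z axis and vertical below 0.25 rad); the robot touches nothing.
It fails at once if glass, bell or stamp pushed more than 30 mm or knocked over (distance of any of glass, bell, stamp from where it was at the start of the episode above 0.03 m or angle between any of glass, bell, stamp's own z axis and vertical above 0.5 rad).
It also fails if it takes over 62 s, if anything falls off the work surface, if the arm or the gripper's body presses on something with over 40 N, if the wrist force passes 120 N, or if a joint passes its speed limit or range.

### The arm

A 6-joint arm with a two-finger parallel gripper is mounted at the origin on the work surface. World frame = base frame: x ahead of the robot, y to its left, z up, the work surface at z = 0. Lengths are in mm, angles in rad, forces in N, time in s.
With the tool pointing down it reaches from about 350 to 875 mm from the base axis. Payload 4.2 kg.
Tool frame: the origin (TCP) lies where the fingers leave the gripper's body, on its centre line; the fingertips stand ahead of it and the grasp point (between the pads) lies 54 mm ahead of it (arm.nose_length is the z of the fingertips in the tool frame, in mm); z points along the fingers, x is the direction in which the jaws open and shut, and the axes are right-handed (so a half turn about z gives the same grasp; the last joint's range is limited). The gripper opens to 85 mm and grips with 20 to 120 N. Pads are 22 mm wide; open, the fingers measure 114 mm over their backs; the gripper's body (76 mm by 85 mm) begins 54 mm behind the grasp point. The pads swing forward as they close: fully open they stand 13 mm farther back than shut.
Start: joints at [1.38, 0.385, 0.008, 0, -1.194, -0.259], TCP at [271.707, 562.827, 303.912] pointing down, gripper open.
Joint ranges: [-3.14, 3.14], [-1.21, 2.06], [-1.07, 1.41], [-3.16, 2.05], [-2.99, -0.16], [-3.1, 3.1]. Speed limits (rad/s): [2.79, 2.79, 3.14, 3.14, 3.14, 3.14].

### API

Orientations are given as a unit quaternion [x, y, z, w].
In Python, from bench import arm, imaging, job_done gives the robot as it stands.
- The arm moves only by the shell command python3 -m crank 'ROWS' [OPENING]. ROWS is a JSON object of lists of equal length, an entry for each row: "delta_pos": the shift along the tool's x, y, z in m, a list of three; "twist": the turn about the tool's z in rad. In form: {"delta_pos": [[tx, ty, tz], ...], "twist": [twist, ...]}. A call has 1 to 8 rows; each row shifts and turns the commanded pose from where the row before left it, along the tool's axes as they then stand; what a row does not reach is not made up. A row lasts 1/12 s, in which the tool goes at most 41.7 mm and 7.16 degrees, less where a joint would pass 70% of its speed; a pose out of reach is approached as far as the arm can. A call is refused whole if a number of a shift passes 0.0417 or a number of a turn 0.125, either way. A call with a gripper value outside its range is refused whole. OPENING is the opening, from 0 (shut) to 1 (fully open), set as the call begins (- or left out, the last holds). The fingers move at their own pace and stop on an object; the grip force is fixed at half the most. Time passes only in rows, so rows that do not move let the fingers close. It gives the time, the measured TCP pose, the force and the opening at its end, in the units of the state.
- arm.read_state(): the state, without advancing time (a new reading comes with each control period).
- imaging.get_image(name): name is "scene" or "top" or "wrist"; returns (picture, depth): 480x640x3 uint8, blue, green, red; 480x640 float32, mm along the optical axis (not along the pixel's ray), 0 where there is no reading.
- imaging.camera_model(name): a dict with "vfov" (degrees; the focal length in pixels is half the picture's height over the tangent of half this angle, whatever the lens; pixels are square), "cx", "cy" (the principal point, pixels), "T" (4x4, takes a point from camera to world coordinates); the wrist camera has in their place "hand_eye" (4x4, takes a point from camera to tool coordinates, whose origin is the TCP and whose axes are the tool frame's). Camera axes: x right, y up, looking along -z (the intrinsics and any distortion apply to the point x, -y, -z); pixel columns grow to the right and rows downward; lengths in mm; the calibration is good to about 2 mm. A picture is of the moment at which its call begins: read the wrist's pose just before it. camera_model takes no time and is no camera call.
- job_done(): hands the job in, once; it reports no verdict.
The state is a dict: "clock": time; "joints": joint angles; "joint_vel": joint speeds; "joint_efforts": joint torques, N m; "position": TCP position; "ee_rot": TCP orientation; "contact_force": force on the tool from outside, world axes, zero at the start; "wrist_torque": the same for the moment, N m; "gripper_width": finger opening in mm.
Only numpy, scipy, OpenCV 4.12 (cv2) and the standard library are available. Lean on these libraries where they do the work, as an engineer would, in place of code of your own. Each camera call takes 0.05 s, during which the arm holds its last target.

## Working session

There is one attempt and no reset: what is moved stays moved. The work goes in short steps, Python scripts to look and compute and a shell command to move; the robot and the scene stay as the last step left them, time stands still between calls to the robot, and variables do not carry over. Pictures are saved under pics/ and viewed, and the job is handed in when it is done.

```bash
ls; mkdir -p pics; cat > h.py <<'E'
import numpy as np, cv2
from bench import arm, imaging
from scipy.spatial.transform import Rotation as R
def cam(n,st=None):
    m=imaging.camera_model(n); f=240/np.tan(np.radians(m["vfov"])/2)
    if "T" in m: T=np.array(m["T"])
    else:
        st=st or arm.read_state(); B=np.eye(4); B[:3,:3]=R.from_quat(st["ee_rot"]).as_matrix(); B[:3,3]=st["position"]
        T=B@np.array(m["hand_eye"])
    return f,m["cx"],m["cy"],T,m
def shot(n,tag):
    st=arm.read_state(); p,d=imaging.get_image(n); c=cam(n,st)
    cv2.imwrite(f"pics/{tag}.png",p); np.savez(f"pics/{tag}.npz",p=p,d=d,f=c[0],cx=c[1],cy=c[2],T=c[3])
    return p,d,c
def load(tag):
    z=np.load(f"pics/{tag}.npz"); return z["p"],z["d"],(float(z["f"]),float(z["cx"]),float(z["cy"]),z["T"])
def pt(u,v,z,c):
    f,cx,cy,T=c[:4]; return (T@np.array([(u-cx)/f*z,-(v-cy)/f*z,-z,1]))[:3]
def onplane(u,v,h,c):
    f,cx,cy,T=c[:4]; r=T[:3,:3]@np.array([(u-cx)/f,-(v-cy)/f,-1]); o=T[:3,3]; return o+r*(h-o[2])/r[2]
def cloud(d,c):
    f,cx,cy,T=c[:4]; v,u=np.mgrid[0:480,0:640]; P=np.stack([(u-cx)/f*d,-(v-cy)/f*d,-d],-1)
    return P@T[:3,:3].T+T[:3,3]
E
python3 - <<'E'
from h import *
for n in("scene","top","wrist"):
    p,d,c=shot(n,n+"0"); print(n,c[4], (d>0).mean())
print(arm.read_state(), arm.nose_length)
E
```

```text
pics
scene {'vfov': 45.01021439750854, 'cx': 317.971757446681, 'cy': 236.57364335296447, 'T': array([[-2.03459597e-01, -8.11478673e-01,  5.47819821e-01,
         1.07538925e+03],
       [ 9.79035140e-01, -1.63069914e-01,  1.22058996e-01,
         8.41610491e+01],
       [-9.71534065e-03,  5.61168929e-01,  8.27644275e-01,
         8.33457809e+02],
       [ 0.00000000e+00,  0.00000000e+00,  0.00000000e+00,
         1.00000000e+00]])} 0.99607421875
top {'vfov': 53.39054027833571, 'cx': 317.642535392663, 'cy': 231.56779037380608, 'T': array([[-2.36563548e-02,  9.88178970e-01, -1.51468479e-01,
         4.32198342e+02],
       [-9.99694806e-01, -2.23038374e-02,  1.06223548e-02,
        -2.14718650e+01],
       [ 7.11845933e-03,  1.51673538e-01,  9.88405011e-01,
         9.28821291e+02],
       [ 0.00000000e+00,  0.00000000e+00,  0.00000000e+00,
         1.00000000e+00]])} 0.9960677083333334
wrist {'vfov': 68.4244662024981, 'cx': 325.09139749124563, 'cy': 236.363030381972, 'hand_eye': array([[ 9.99999558e-01, -2.29559070e-04,  9.11752864e-04,
         5.96039142e-01],
       [ 1.73128848e-0
[... 251 characters left out ...]
ock': 0.15, 'joints': array([ 1.37961129e+00,  3.85354996e-01,  6.91139957e-03, -3.09474338e-04,
       -1.19401577e+00, -2.58588759e-01]), 'joint_vel': array([ 0.00213533, -0.00130751,  0.00363463,  0.00095309, -0.00063044,
        0.00018188]), 'joint_efforts': array([-7.87906538e-04, -3.92680120e+01,  1.88580322e+01,  4.18865964e+00,
       -3.42460073e-03,  8.45146886e-08]), 'position': array([271.57943676, 562.54385512, 303.0830492 ]), 'ee_rot': array([-5.31570790e-01,  8.47013449e-01, -5.09230465e-04, -6.72905012e-04]), 'contact_force': array([-0.22378668,  0.81071414, -0.73206515]), 'wrist_torque': array([ 0.03058906, -0.01619556, -0.01487458]), 'gripper_width': 85.3003503838501} 72.6
```

View pics/scene0.png

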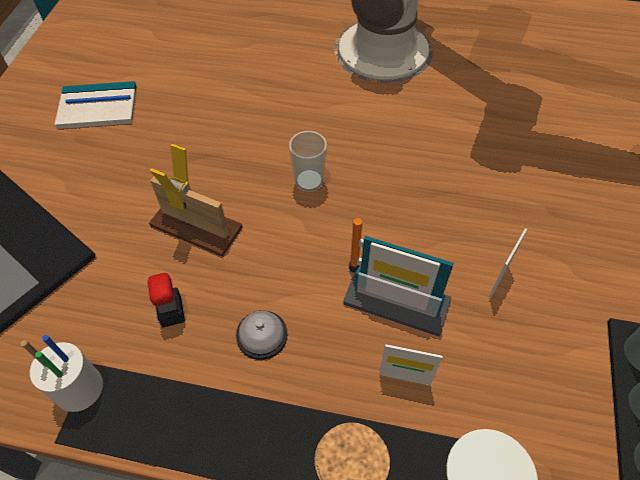

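View pics/top0.png

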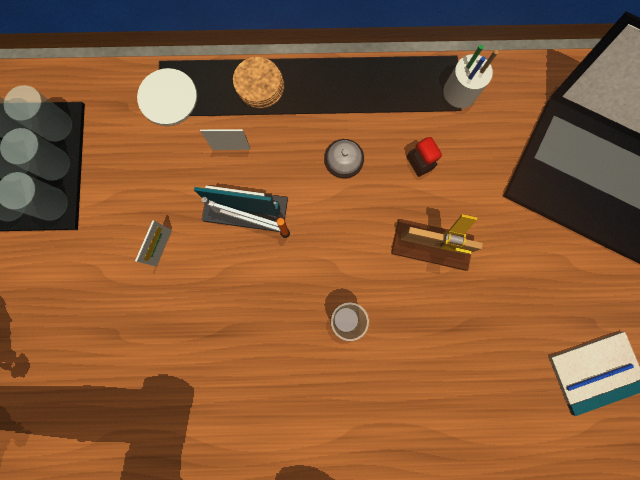

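View pics/wrist0.png

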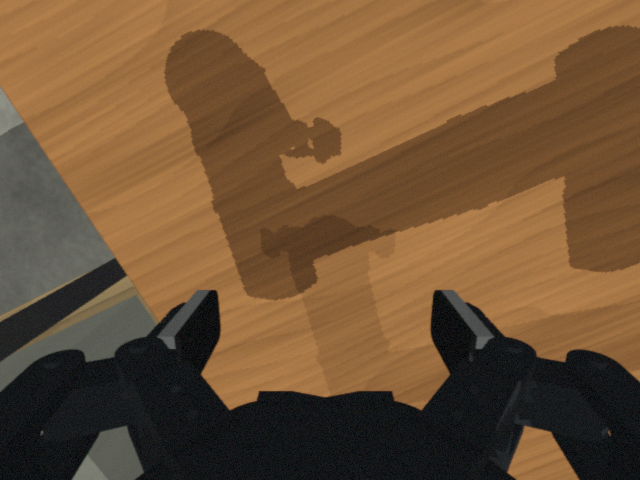

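The scene picture shows the board at (400,285) with the orange post at (357,245), and the clip on its rail at (180,180). It also shows the glass (308,160), bell (262,333) and stamp (166,300). There are three white card-like things: (405,275) in the board's pocket, (410,365) and (508,262) standing loose. I'll check their sizes in enlarged crops.

```bash
python3 - <<'E'
from h import *
p=load("scene0")[0]; t=load("top0")[0]
a=cv2.resize(p[205:400,325:545],None,fx=2.7,fy=2.7,interpolation=2)
cv2.imwrite("pics/crop_cards.png",a)
b=np.hstack([cv2.resize(t[170:250,185:305],(600,400),interpolation=2)])
b2=cv2.resize(t[200:285,380:500],(600,425)[:2],interpolation=2)
cv2.imwrite("pics/crop_board_top.png",b); 
c=cv2.resize(p[135:260,140:260],(576,600),interpolation=2); cv2.imwrite("pics/crop_clip.png",c); cv2.imwrite("pics/crop_cliptop.png",b2)
E
```

```text
(no output)
```

View pics/crop_cards.png

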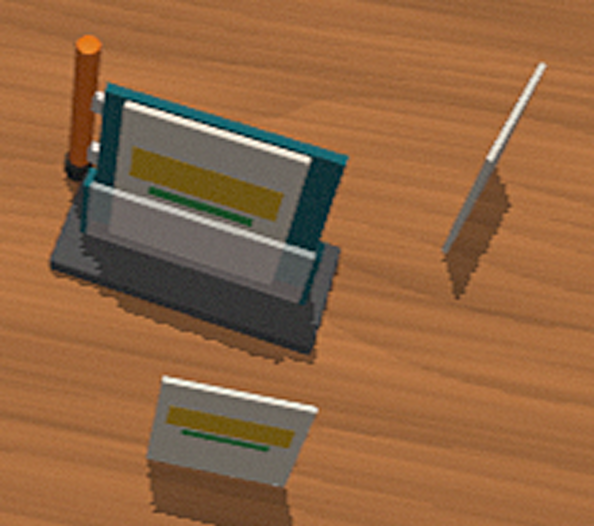

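View pics/crop_board_top.png

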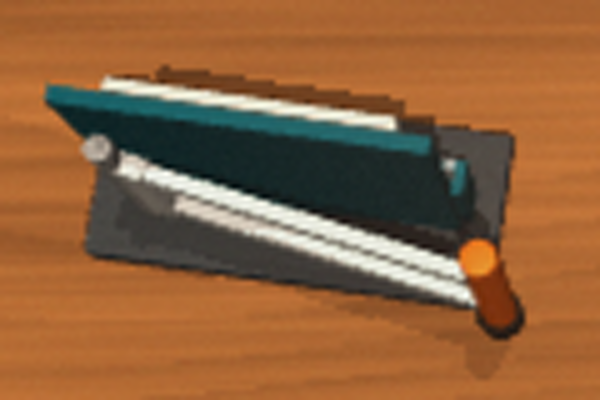

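View pics/crop_clip.png

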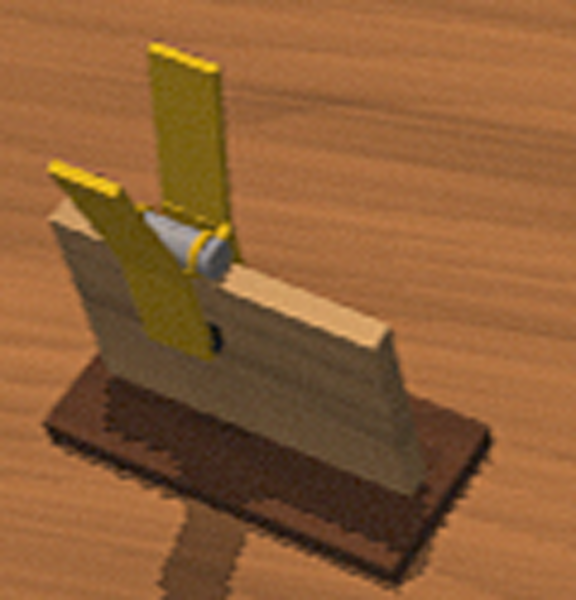

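View pics/crop_cliptop.png

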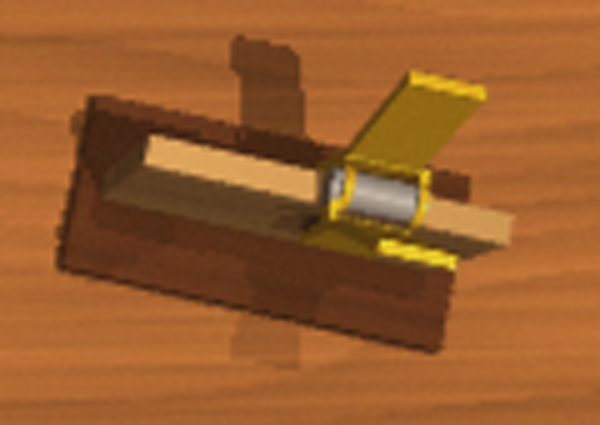

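The card in the pocket, scene (405,275), is clearly the largest of the three. It's the only one in the board's pocket, so it is the one meant. Next I'll measure.

```bash
cat > m.py <<'E'
from h import *
def tri(obs):
    A=np.zeros((3,3));b=np.zeros(3);rs=[]
    for u,v,c in obs:
        f,cx,cy,T=c[:4]; r=T[:3,:3]@np.array([(u-cx)/f,-(v-cy)/f,-1]); r/=np.linalg.norm(r); M=np.eye(3)-np.outer(r,r); A+=M;b+=M@T[:3,3]; rs.append((M,T[:3,3]))
    X=np.linalg.solve(A,b); return X.round(1),[round(float(np.linalg.norm(M@(X-o))),1) for M,o in rs]
E
python3 - <<'E'
from m import *
pS,dS,cS=load("scene0"); pT,dT,cT=load("top0")
def S(x,y,o=(325,205),s=2.7): return (o[0]+x/s-.3,o[1]+y/s-.3,cS)
def Tt(x,y,o=(185,170),s=5.): return (o[0]+x/s-.4,o[1]+y/s-.4,cT)
print("post",tri([S(89,45),Tt(479,256)]))
# plate top edge: right end as robot sees etc
print("plate end post-side",tri([S(107,88),Tt(432,145)]))
print("plate end hinge-side",tri([S(347,157),Tt(47,90)]))
print("card c1", tri([S(127,104),Tt(395,122)]), "c2",tri([S(310,158),Tt(106,80)]))
Cs=cloud(dS,cS);Ct=cloud(dT,cT)
for nm,p,C in(("s",pS,Cs),("t",pT,Ct)):
    hsv=cv2.cvtColor(p,cv2.COLOR_BGR2HSV); h,s,v=hsv[...,0].astype(int),hsv[...,1],hsv[...,2]
    X=C
    near=lambda x0,x1,y0,y1:(X[...,0]>x0)&(X[...,0]<x1)&(X[...,1]>y0)&(X[...,1]<y1)
    for k,m in dict(orange=(h>5)&(h<16)&(s>200)&(X[...,2]>128)&(X[...,2]<150)&near(300,700,0,300),
      blue=(h>85)&(h<105)&(s>120)&(X[...,2]>144)&(X[...,2]<157),
      white=(s<60)&(v>150)&(X[...,2]>143)&(X[...,2]<157)&near(350,650,-50,250),
      yellow=(h>22)&(h<33)&(s>180)&(X[...,2]>90)&(X[...,2]<240),
      railtop=(h>8)&(h<22)&(s<170)&(v>140)&(X[...,2]>94)&(X[...,2]<106)).items():
        P=C[m]
        if len(P)<5: print(nm,k,len(P)); continue
        e,w=np.linalg.eigh(np.cov(P[:,:2].T)); ax=w[:,1]; q=(P[:,:2]-P[:,:2].mean(0))@ax; r2=(P[:,:2]-P[:,:2].mean(0))@w[:,0]
        print(nm,k,len(P),P.mean(0).round(1),P[:,2].min().round(),P[:,2].max().round(),"ax",ax.round(3),"ext",q.min().round(1),q.max().round(1),r2.min().round(1),r2.max().round(1))
E
```

```text
post (array([573.9,  32.8, 133.5]), [0.3, 0.3])
plate end post-side (array([609.4,  47.5, 147.2]), [0.7, 0.7])
plate end hinge-side (array([630.1, 174.8, 151.5]), [0.2, 0.2])
card c1 (array([617.6,  59.6, 147.5]), [0.5, 0.5]) c2 (array([633.5, 156.1, 149.9]), [0.7, 0.7])
s orange 69 [575.7  32.9 133.2] 128.0 137.0 ax [-0.997  0.073] ext -6.7 6.6 -5.9 6.5
s blue 368 [621.3 113.2 148.6] 144.0 152.0 ax [0.161 0.987] ext -65.8 62.3 -4.1 4.7
s white 197 [626.1 107.7 148.7] 144.0 152.0 ax [0.163 0.987] ext -62.2 49.3 -3.3 3.7
s yellow 406 [ 556.6 -190.7  132.4] 90.0 172.0 ax [0.234 0.972] ext -94.8 347.4 -33.7 27.3
s railtop 517 [531.  -94.4  99.8] 94.0 106.0 ax [0.173 0.985] ext -221.1 371.5 -371.7 159.6
t orange 42 [573.   32.2 135.6] 131.0 139.0 ax [-0.807 -0.591] ext -6.1 6.3 -6.0 5.7
t blue 279 [618.6 112.1 149.7] 144.0 154.0 ax [0.157 0.988] ext -65.3 62.7 -3.6 2.8
t white 138 [624.3 107.  150.1] 147.0 153.0 ax [0.162 0.987] ext -48.1 48.5 -2.2 2.2
t yellow 67 [ 530.2 -265.   156.6] 110.0 174.0 ax [-0.959  0.282] ext -40.1 19.9 -14.5 15.9
t railtop 970 [ 616.7 -310.4  100.1] 94.0 106.0 ax [-0.57   0.821] ext -367.1 543.3 -387.7 79.4
```

```bash
python3 - <<'E'
from m import *
pS,dS,cS=load("scene0"); pT,dT,cT=load("top0")
for nm,tag in(("s","scene0"),("t","top0")):
    p,d,c=load(tag); X=cloud(d,c); hsv=cv2.cvtColor(p,cv2.COLOR_BGR2HSV); h,s,v=hsv[...,0].astype(int),hsv[...,1],hsv[...,2]
    reg=(X[...,0]>430)&(X[...,0]<640)&(X[...,1]>-380)&(X[...,1]<-150)
    for k,m in dict(yl=(h>20)&(h<35)&(s>180)&(X[...,2]>110)&(X[...,2]<240),barrel=(s<60)&(X[...,2]>95),
      ytop=(h>20)&(h<35)&(s>180)&(X[...,2]>163),
      wood=(h>8)&(h<20)&(X[...,2]>95)&(X[...,2]<105)).items():
        P=X[m&reg]
        if len(P)<5: print(nm,k,len(P)); continue
        e,w=np.linalg.eigh(np.cov(P[:,:2].T)); ax=w[:,1]; q=(P[:,:2]-P[:,:2].mean(0))@ax; r2=(P[:,:2]-P[:,:2].mean(0))@w[:,0]
        vu=np.argwhere(m&reg)
        print(nm,k,len(P),P.mean(0).round(1),P[:,2].min().round(),P[:,2].max().round(),"ax",ax.round(3),"ext",q.min().round(1),q.max().round(1),r2.min().round(1),r2.max().round(1),"uv",vu.min(0)[::-1],vu.max(0)[::-1])
def S(x,y,o=(140,135),s=4.8): return (o[0]+x/s-.4,o[1]+y/s-.4,cS)
def Tt(x,y,o=(380,200),s=5.): return (o[0]+x/s-.4,o[1]+y/s-.4,cT)
print("handleA far outer", tri([S(150,46),Tt(377,240)]),tri([S(218,70),Tt(457,262)][::-1]))
# A = near robot handle: ends; B = far side
print("A ends",tri([S(150,46),Tt(457,262)]),tri([S(218,70),Tt(380,243)]))
print("B ends",tri([S(50,168),Tt(485,93)]),tri([S(120,190),Tt(410,75)]))
print("barrel ends",tri([S(218,255),Tt(335,190)]))
print("rail ends",tri([S(388,335),Tt(148,150)]),tri([S(58,215),Tt(512,225)]))
E
```

```text
s yl 714 [ 537.1 -264.9  142.6] 110.0 172.0 ax [-0.98  0.2 ] ext -36.7 26.4 -13.8 18.1 uv [150 144] [187 193]
s barrel 93 [ 543.5 -261.8  109.9] 100.0 115.0 ax [0.344 0.939] ext -20.5 10.7 -6.9 7.4 uv [170 179] [187 192]
s ytop 146 [ 539.  -266.4  168.1] 163.0 172.0 ax [-0.97   0.242] ext -34.3 28.6 -12.7 14.3 uv [150 144] [185 177]
s wood 318 [ 550.  -237.2   98.5] 95.0 105.0 ax [0.229 0.974] ext -84.1 47.6 -12.7 12.1 uv [150 176] [220 208]
t yl 152 [ 540.6 -268.   145.9] 110.0 175.0 ax [-0.963  0.271] ext -29.5 30.8 -14.5 16.1 uv [446 215] [476 253]
t barrel 92 [ 539.1 -268.3  113.4] 110.0 116.0 ax [0.289 0.957] ext -12.1 17.4 -6.5 6.6 uv [446 234] [462 243]
t ytop 83 [ 538.1 -267.8  171.4] 168.0 175.0 ax [-0.966  0.257] ext -31.8 28.3 -12.4 11.4 uv [456 215] [476 253]
t wood 380 [ 545.  -248.4   99.9] 95.0 105.0 ax [0.241 0.971] ext -71.6 59.4 -14.3 14.6 uv [408 227] [482 248]
handleA far outer (array([ 519.3, -257.2,  179.1]), [10.6, 10.6]) (array([ 508.4, -265.3,  161.4]), [11.5, 11.5])
A ends (array([ 509.9, -274.7,  168.5]), [0.2, 0.2]) (array([ 516.4, -249.5,  169.5]), [0.7, 0.7])
B ends (array([ 564.9, -288.1,  167.7]), [0.2, 0.2]) (array([ 570.9, -262.8,  169.9]), [0.8, 0.8])
barrel ends (array([ 542.4, -254.2,  105.4]), [0.9, 0.9])
rail ends (array([ 559. , -190.7,   98.7]), [1.2, 1.2]) (array([ 529.8, -318.4,   96.4]), [0.9, 0.9])
```

```bash
cat > plan.py <<'E'
from h import *
import sys
def plan(t,ang=None):
    s=arm.read_state(); M=R.from_quat(s["ee_rot"]).as_matrix(); d=np.array(t)-s["position"]
    a=np.degrees(np.arctan2(M[1,0],M[0,0]))
    l=(M.T@d); print("pos",s["position"].round(1),"ang",a.round(1),"tool delta mm",l.round(1),"n35",np.ceil(abs(l).max()/35),"tilt",M[:2,2].round(4), "F",s["contact_force"].round(1),"t",round(s["clock"],2),"w",round(s["gripper_width"],1))
    if ang is not None: print("twist rad",round(float(np.radians(-((ang-a+180)%360-180))),4))
if __name__=="__main__":
    v=[float(x) for x in sys.argv[1:]]; plan(v[:3],v[3] if len(v)>3 else None)
E
python3 plan.py 606 18 303 -108.4
```

```text
pos [271.6 562.5 303.1] ang -115.8 tool delta mm [ 344.9 -537.9    0.7] n35 16.0 tilt [-0.0006 -0.0016] F [-0.2  0.8 -0.7] t 0.15 w 85.3
twist rad -0.1287
```

```bash
python3 -m crank '{"delta_pos":[[0.0216,-0.0336,0],[0.0216,-0.0336,0],[0.0216,-0.0336,0],[0.0216,-0.0336,0],[0.0216,-0.0336,0],[0.0216,-0.0336,0],[0.0216,-0.0336,0],[0.0216,-0.0336,0]],"twist":[0,0,0,0,0,0,0,0]}' 0
python3 -m crank '{"delta_pos":[[0.0216,-0.0336,0],[0.0216,-0.0336,0],[0.0216,-0.0336,0],[0.0216,-0.0336,0],[0.0216,-0.0336,0],[0.0216,-0.0336,0],[0.0216,-0.0336,0],[0.0216,-0.0336,0]],"twist":[0,0,0,0,0,0,-0.064,-0.065]}'
python3 -m crank '{"delta_pos":[[0,0,0]],"twist":[0]}'
python3 plan.py 606 18 178 -108.4
```

```text
clock: 0.82
position: [439.1, 288.5, 303.9]
ee_rot: [-0.532, 0.847, 0.0, -0.0]
contact_force: [0.6, 0.5, -0.3]
gripper_width: 0.1
clock: 1.48
position: [608.0, 17.2, 303.8]
ee_rot: [-0.586, 0.81, 0.0, -0.0]
contact_force: [0.4, 0.2, 0.0]
gripper_width: -0.3
clock: 1.57
position: [610.3, 14.1, 302.8]
ee_rot: [-0.583, 0.812, -0.001, -0.001]
contact_force: [1.0, 0.2, 0.3]
gripper_width: 0.0
pos [610.3  14.1 302.8] ang -108.6 tool delta mm [ -2.5   5.3 124.8] n35 4.0 tilt [-0.0004 -0.0016] F [1.  0.2 0.3] t 1.57 w 0.0
twist rad -0.0038
```

```bash
python3 - <<'E'
from h import *
shot("wrist","w1")
E
```

```text
(no output)
```

View pics/w1.png

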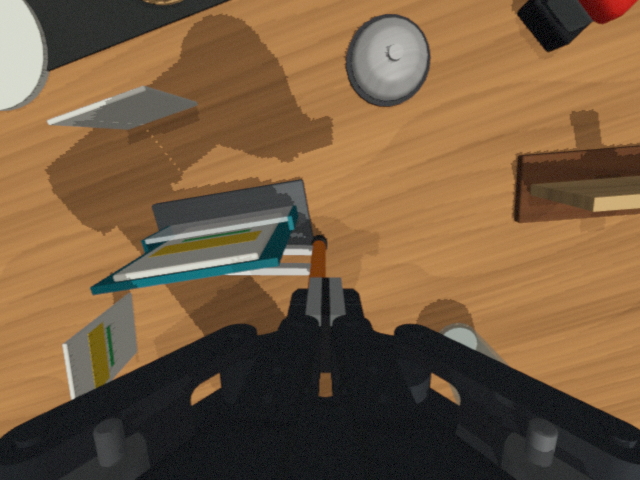

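```bash
python3 - <<'E'
from h import *
p,d,c=load("w1"); m=imaging.camera_model("wrist"); T=np.array(m["hand_eye"])
for u,v in[(325,300),(312,320),(300,305),(260,345),(230,345),(160,370),(110,425),(110,440),(318,240),(318,262)]:
    print(u,v,pt(u,v,d[v,u],(c[0],c[1],c[2],T)).round(), pt(u,v,d[v,u],c).round())
E
```

```text
325 300 [  0. -11.  47.] [621.  10. 256.]
312 320 [ -4. -12.  31.] [623.  14. 271.]
300 305 [-9. -7. 52.] [620.  20. 251.]
260 345 [-19.  -7.  25.] [623.  30. 278.]
230 345 [-25. -13.  16.] [631.  34. 287.]
160 370 [-40. -12.   6.] [635.  48. 297.]
110 425 [-42. -12. -11.] [635.  50. 314.]
110 440 [-41. -11. -14.] [634.  49. 316.]
318 240 [ -7.  34. 287.] [580.  31.  15.]
318 262 [ -6.  34. 217.] [580.  30.  86.]
```

```bash
python3 -m crank '{"delta_pos":[[-0.0058,0.002,0.025],[0,0,0.035],[0,0,0.035],[0,0,0.02],[0,0,0.01],[0,0,0]],"twist":[0,0,0,0,0,0]}'
python3 plan.py 608 21 178 -108.4
```

```text
clock: 2.12
position: [606.0, 26.0, 180.0]
ee_rot: [-0.586, 0.81, 0.0, -0.002]
contact_force: [-5.6, -1.9, 5.8]
gripper_width: -0.2
pos [606.  26. 180.] ang -108.2 tool delta mm [ 4.1 -3.5  2. ] n35 1.0 tilt [-0.0042 -0.002 ] F [-5.6 -1.9  5.8] t 2.12 w -0.2
twist rad 0.0029
```

```bash
python3 - <<'E'
from h import *
p,d,c=shot("scene","s1")
cv2.imwrite("pics/s1c.png",cv2.resize(p[150:350,300:500],(600,600),interpolation=2))
E
```

```text
(no output)
```

View pics/s1c.png

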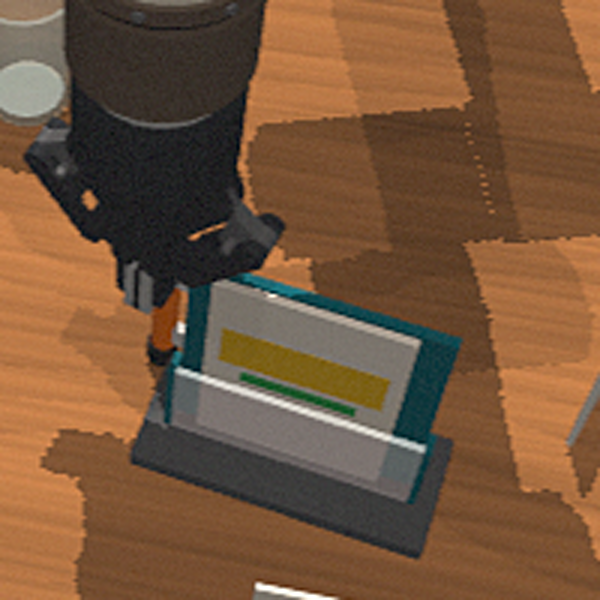

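The fingers hang free at crop (135,285), with the post just behind at (160,330). I'll let the arm settle and read the force again.

```bash
python3 -m crank '{"delta_pos":[[0,0,0],[0,0,0]],"twist":[0,0]}'
python3 plan.py 608 21 178 -108.4
```

```text
clock: 2.33
position: [606.0, 25.9, 180.1]
ee_rot: [-0.586, 0.811, 0.0, -0.001]
contact_force: [-4.6, -0.9, 5.1]
gripper_width: 0.2
pos [606.   25.9 180.1] ang -108.3 tool delta mm [ 4.  -3.4  2.1] n35 1.0 tilt [-0.0029 -0.0009] F [-4.6 -0.9  5.1] t 2.33 w 0.2
twist rad 0.0016
```

There's a steady 5 N upward contact, probably a finger link touching the plate's corner. I'll raise the tool and move it outward.

```bash
python3 -m crank '{"delta_pos":[[0.002,0,-0.01],[0.003,0,-0.004],[0,0,0],[0,0,0]],"twist":[0,0,0,0]}'
python3 plan.py 608 21 192 -108.4
```

```text
clock: 2.67
position: [606.4, 20.9, 193.8]
ee_rot: [-0.585, 0.811, -0.0, 0.001]
contact_force: [-0.5, -0.6, -0.7]
gripper_width: 0.2
pos [606.4  20.9 193.8] ang -108.4 tool delta mm [-0.6 -1.5  1.8] n35 1.0 tilt [0.0019 0.0006] F [-0.5 -0.6 -0.7] t 2.67 w 0.2
twist rad 0.0003
```

```bash
python3 -m crank '{"delta_pos":[[0,0.004,0.004],[0,0.008,0.001],[0,0,0]],"twist":[0,0,0]}'
python3 -m crank '{"delta_pos":[[0.0013,0.01225,0],[0.0013,0.01225,0],[0.0013,0.01225,0],[0.0013,0.01225,0],[0,0,0]],"twist":[0.085,0.085,0.085,0.085,0]}'
python3 - <<'E'
from plan import *
plan([606,20,190])
p,d,c=shot("top","t1"); cv2.imwrite("pics/t1c.png",cv2.resize(p[150:300,160:340],(720,600),interpolation=2))
E
```

```text
clock: 2.92
position: [592.7, 24.6, 186.8]
ee_rot: [-0.585, 0.811, 0.001, -0.001]
contact_force: [-0.3, -0.5, -0.1]
gripper_width: -0.3
clock: 3.33
position: [546.5, 41.3, 187.7]
ee_rot: [-0.439, 0.898, 0.0, -0.001]
contact_force: [-0.9, 0.2, 0.5]
gripper_width: 0.2
pos [546.5  41.3 187.7] ang -127.9 tool delta mm [-19.7 -60.   -2.4] n35 2.0 tilt [-0.0018 -0.0001] F [-0.9  0.2  0.5] t 3.33 w 0.2
```

View pics/t1c.png

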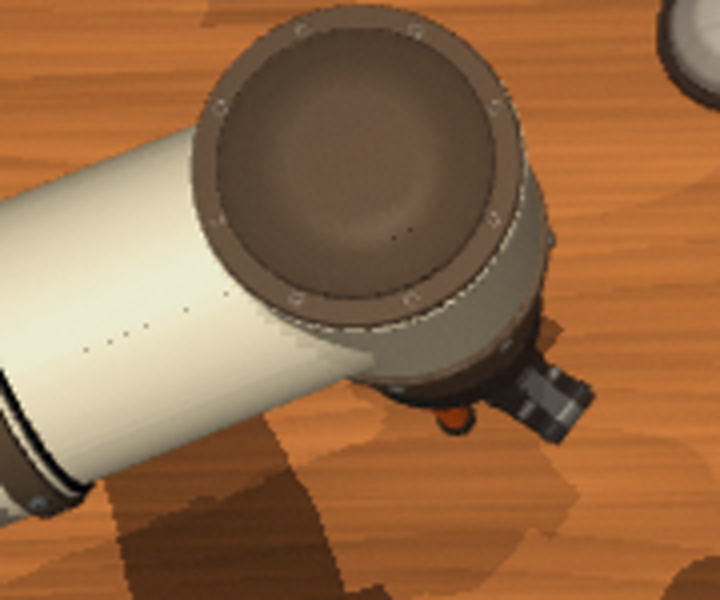

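The post foot, crop (457,415), has moved round ahead of the fingers. I'll continue the arc.

```bash
python3 -m crank '{"delta_pos":[[0.0012,0.01225,0],[0.0012,0.01225,0],[0.0012,0.01225,0],[0.0012,0.01225,0],[0.0012,0.01225,0],[0.0012,0.01225,0],[0,0,0]],"twist":[0.085,0.085,0.085,0.085,0.085,0.085,0]}'
python3 - <<'E'
from plan import *
plan([606,20,190])
p,d,c=shot("wrist","w2")
E
```

```text
clock: 3.97
position: [496.0, 93.0, 188.0]
ee_rot: [-0.199, 0.98, 0.0, 0.0]
contact_force: [0.1, 0.5, -0.0]
gripper_width: -0.2
pos [496.  93. 188.] ang -157.0 tool delta mm [ -72.7 -110.2   -2.1] n35 4.0 tilt [0.     0.0001] F [ 0.1  0.5 -0. ] t 3.97 w -0.2
```

View pics/w2.png

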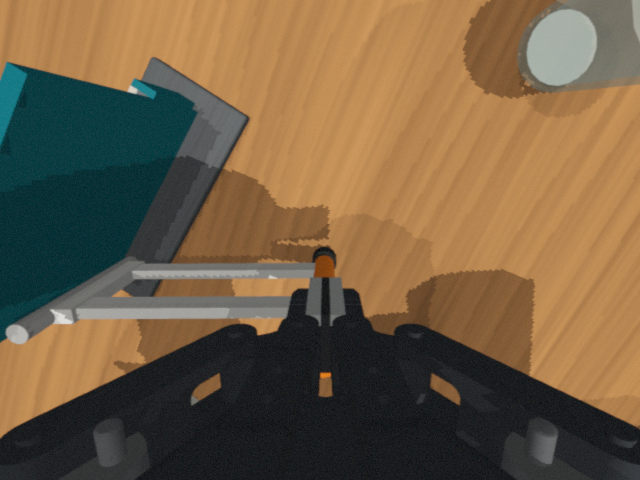

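The wrist picture shows the post at (325,265) dead ahead of the fingers, with the leg well out. I'll do the last stretch.

```bash
python3 -m crank '{"delta_pos":[[0.0012,0.01225,0],[0.0012,0.01225,0],[0.0012,0.01225,0],[0.0012,0.01225,0],[0.0012,0.01225,0],[0,0,0]],"twist":[0.085,0.085,0.085,0.085,0.085,0]}'
python3 -m crank '{"delta_pos":[[0.0008,0.007,0],[0,0,0]],"twist":[0.05,0]}'
python3 -m crank '{"delta_pos":[[0.0004,0.004,0],[0,0,0]],"twist":[0.025,0]}'
python3 plan.py 606 20 190
```

```text
clock: 4.52
position: [477.5, 151.1, 188.0]
ee_rot: [0.011, 1.0, 0.0, 0.001]
contact_force: [0.4, -0.5, 0.6]
gripper_width: 0.3
clock: 4.68
position: [476.7, 157.2, 187.9]
ee_rot: [0.036, 0.999, 0.0, 0.0]
contact_force: [-0.4, -0.8, -0.0]
gripper_width: 0.0
clock: 4.85
position: [476.4, 160.7, 187.9]
ee_rot: [0.049, 0.999, -0.0, 0.0]
contact_force: [-0.2, -0.4, 0.2]
gripper_width: 0.1
pos [476.4 160.7 187.9] ang 174.4 tool delta mm [-142.6 -127.4   -2.1] n35 5.0 tilt [ 0.0002 -0.    ] F [-0.2 -0.4  0.2] t 4.85 w 0.1
```

Not at the stop yet. I'll nudge on until the force rises.

```bash
for i in 1; do :; done; python3 -m crank '{"delta_pos":[[0,0.003,0],[0,0,0]],"twist":[0,0]}'
python3 -m crank '{"delta_pos":[[0,0.003,0],[0,0,0]],"twist":[0,0]}'
python3 -m crank '{"delta_pos":[[0,0.003,0],[0,0,0]],"twist":[0,0]}'
python3 - <<'E'
from plan import *
shot("wrist","w3")
E
```

```text
clock: 5.02
position: [476.3, 162.8, 187.8]
ee_rot: [0.049, 0.999, -0.001, -0.0]
contact_force: [1.4, -3.3, 0.2]
gripper_width: 0.0
clock: 5.18
position: [476.3, 163.5, 187.8]
ee_rot: [0.049, 0.999, -0.004, -0.001]
contact_force: [4.7, -13.6, 2.3]
gripper_width: -0.0
clock: 5.35
position: [476.3, 164.1, 187.8]
ee_rot: [0.049, 0.999, -0.006, -0.002]
contact_force: [7.0, -22.9, 4.6]
gripper_width: -0.3
```

View pics/w3.png

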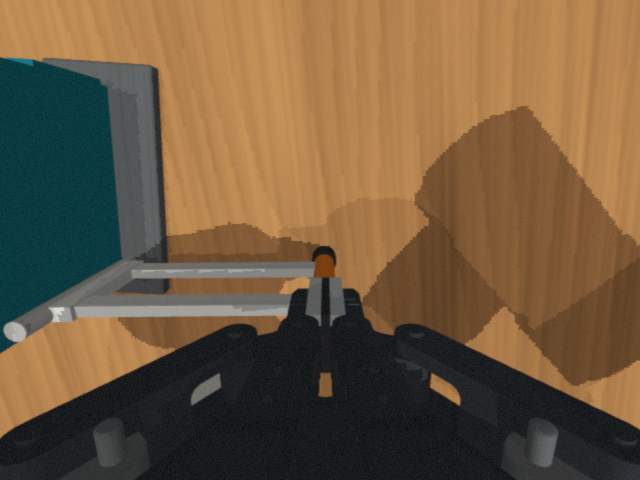

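The leg is hard on its stop: 23 N reaction, and the post at (325,262). I'll back off, rise and go over to the clip.

```bash
python3 -m crank '{"delta_pos":[[0,-0.01,0],[0,-0.01,-0.02],[0,0,-0.03],[0,0,-0.03],[0,0,-0.025],[0,0,0]],"twist":[0,0,0,0,0,0]}'
python3 plan.py 540.5 -269 300 166
```

```text
clock: 5.9
position: [477.2, 151.0, 298.8]
ee_rot: [0.049, 0.999, 0.003, 0.005]
contact_force: [-0.1, 0.6, 1.0]
gripper_width: -0.1
pos [477.2 151.  298.8] ang 174.4 tool delta mm [-104.1 -411.8   -3. ] n35 12.0 tilt [0.011 0.006] F [-0.1  0.6  1. ] t 5.9 w -0.1
twist rad 0.1465
```

```bash
python3 -m crank '{"delta_pos":[[-0.009,-0.034,0],[-0.009,-0.034,0],[-0.009,-0.034,0],[-0.009,-0.034,0],[-0.009,-0.034,0],[-0.009,-0.034,0],[-0.009,-0.034,0],[-0.009,-0.034,0]],"twist":[0,0,0,0,0,0,0,0]}' 1
python3 -m crank '{"delta_pos":[[-0.009,-0.034,0],[-0.009,-0.034,0],[-0.009,-0.034,0],[-0.005,-0.034,0],[0,0,0],[0,0,0]],"twist":[0,0,0,0,0.073,0.073]}'
python3 -m crank '{"delta_pos":[[0,0,0],[0,0,0]],"twist":[0,0]}'
python3 - <<'E'
from plan import *
shot("wrist","w4"); plan([540.5,-269,300],166); shot("top","t4")
E
```

```text
clock: 6.57
position: [519.3, -129.5, 292.6]
ee_rot: [0.049, 0.999, 0.0, 0.0]
contact_force: [0.4, 0.8, 0.6]
gripper_width: 85.4
clock: 7.07
position: [537.3, -268.5, 291.6]
ee_rot: [0.126, 0.992, 0.0, -0.0]
contact_force: [0.4, -0.6, 0.1]
gripper_width: 85.4
clock: 7.23
position: [537.5, -266.4, 292.4]
ee_rot: [0.122, 0.993, 0.0, -0.0]
contact_force: [-0.6, -0.2, -0.4]
gripper_width: 85.4
pos [ 537.6 -266.2  292.6] ang 166.0 tool delta mm [-3.5 -2.  -7.4] n35 1.0 tilt [-0.      0.0003] F [-0.5  0.8 -0.8] t 7.28 w 85.0
twist rad 0.0008
```

View pics/w4.png

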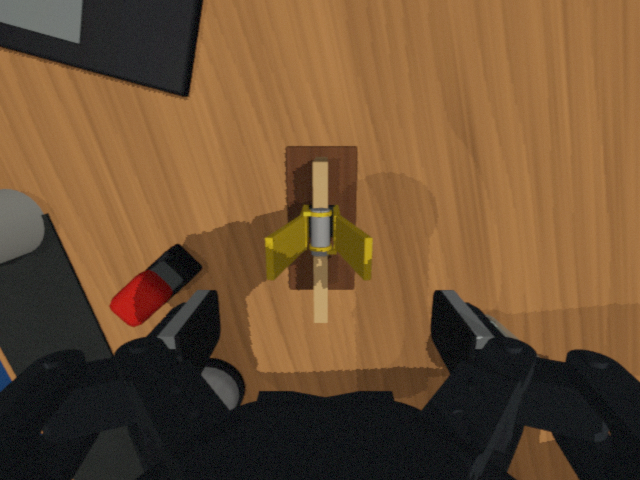

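View pics/t4.png

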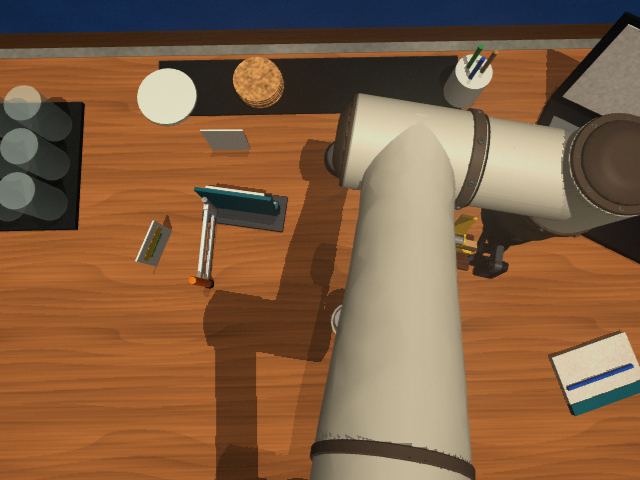

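The wrist picture shows the clip's barrel at (320,229) and handle tops at about x 266 and x 371, with the rail vertical in the image, so the tool is square to it. The top picture shows the leg standing out, post at (202,282). I'll compute the offset now.

```bash
python3 - <<'E'
from m import *
p,d,c=load("w4"); m=imaging.camera_model("wrist"); Th=np.array(m["hand_eye"]); ct=(c[0],c[1],c[2],Th)
X=cloud(d,ct); hsv=cv2.cvtColor(p,cv2.COLOR_BGR2HSV); h,s=hsv[...,0].astype(int),hsv[...,1]
Y=(h>20)&(h<35)&(s>150); v,u=np.mgrid[0:480,0:640]; Y&=(u>240)&(u<400)&(v>190)&(v<300)
P=X[Y]
print("z range",P[:,2].min(),P[:,2].max())
for lab,k in(("L",P[:,0]<0),("R",P[:,0]>0)):
    Q=P[k]; t=Q[Q[:,2]<Q[:,2].min()+5]; print(lab,"top",t.mean(0).round(1),t.min(0).round(1),t.max(0).round(1))
    g=Q[abs(Q[:,2]-(Q[:,2].min()+22))<3]; print(lab,"grip lvl inner",g.mean(0).round(1))
B=(s<60)&(u>300)&(u<340)&(v>200)&(v<255); Q=X[B]; print("barrel",len(Q),np.median(Q,0).round(1),Q.min(0).round(1),Q.max(0).round(1))
ps=load("scene0"); 
# height by two views: wrist(266,238)<->? left handle = world +x side = B handle; outer corners
W=lambda a,b:(a,b,c)
S=lambda x,y:(140+x/4.8-.4,135+y/4.8-.4,ps[2])
print("B top corner y-",tri([W(266,238),S(50,165)]),"y+",tri([W(268,278),S(120,187)]))
print("barrel end (near, y+)",tri([W(320,252),S(212,243)]))
for nm,(a,b) in dict(B1=(266,238),B2=(268,278),A1=(371,235),A2=(371,278)).items(): print(nm,onplane(a,b,172,c).round(1))
rt=[onplane(a,b,100,c).round(1) for a,b in((320,158),(321,322))]; print("rail",rt)
E
```

```text
z range -68.7181109577768 294.6318306003963
L top [ -0.2 -66.8 -68.7] [ -0.2 -66.8 -68.7] [ -0.2 -66.8 -68.7]
L grip lvl inner [nan nan nan]
R top [ 23.6  -2.3 122.7] [ 20.9 -14.3 120.4] [ 26.6  11.4 125.4]
R grip lvl inner [ 17.2  -2.7 142.5]
barrel 728 [ -3.9  -2.6 180.8] [-14.9 -66.8 -68.7] [  5.6  46.4 281.8]
B top corner y- (array([ 566.1, -287.5,  170.2]), [0.6, 0.6]) y+ (array([ 571.2, -263.3,  170.3]), [1.6, 1.6])
barrel end (near, y+) (array([ 543.8, -254.1,  112.4]), [0.9, 0.9])
B1 [ 566.  -288.3  172. ]
B2 [ 571.7 -265.2  172. ]
A1 [ 509.  -275.9  172. ]
A2 [ 514.3 -250.9  172. ]
rail [array([ 528. , -320.1,  100. ]), array([ 559.5, -192.3,  100. ])]<stdin>:9: RuntimeWarning: Mean of empty slice.
  ret = um.true_divide(
```

```bash
python3 -m crank '{"delta_pos":[[-0.0035,-0.003,0.015],[0,0,0.025],[0,0,0.025],[0,0,0.017],[0,0,0.009],[0,0,0],[0,0,0]],"twist":[0,0,0,0,0,0,0]}'
python3 - <<'E'
from plan import *
shot("wrist","w5"); plan([540.3,-270,201],166)
E
```

```text
clock: 7.92
position: [540.7, -269.9, 202.4]
ee_rot: [0.122, 0.993, -0.0, 0.0]
contact_force: [-0.7, -0.3, 1.0]
gripper_width: 85.6
pos [ 541.1 -270.1  203.2] ang 166.0 tool delta mm [ 0.8 -0.1  2.2] n35 1.0 tilt [ 0.0021 -0.001 ] F [0.9 0.2 0.5] t 7.97 w 85.5
twist rad -0.0003
```

View pics/w5.png

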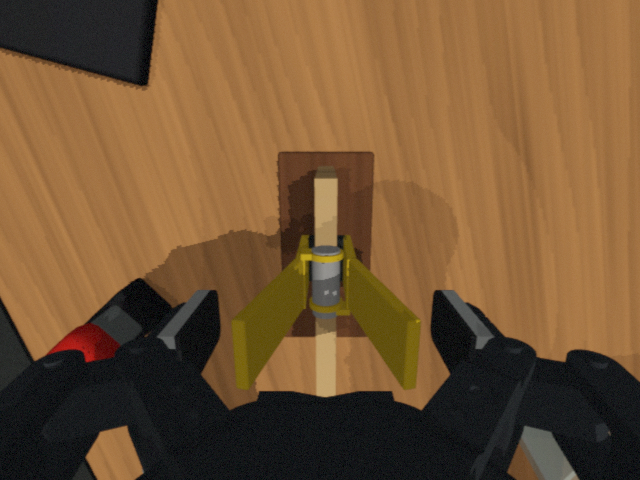

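The handles, x 240–418, are centred between the pads, with clearance on both sides. I'll squeeze now.

```bash
python3 -m crank '{"delta_pos":[[0,0,0],[0,0,0],[0,0,0],[0,0,0],[0,0,0],[0,0,0]],"twist":[0,0,0,0,0,0]}' 0.2
python3 - <<'E'
from plan import *
shot("wrist","w6"); plan([540.3,-270,201],166)
E
```

```text
clock: 8.47
position: [540.8, -270.6, 204.9]
ee_rot: [0.122, 0.993, -0.001, 0.001]
contact_force: [-2.4, 0.8, 10.6]
gripper_width: 26.4
pos [ 540.8 -270.6  204.9] ang 166.0 tool delta mm [0.6 0.5 3.9] n35 1.0 tilt [ 0.0028 -0.002 ] F [-2.3  0.5 10.1] t 8.52 w 26.4
twist rad -0.0007
```

View pics/w6.png

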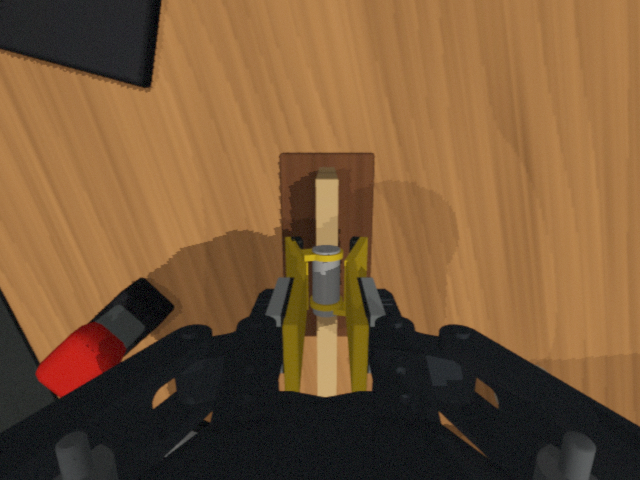

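The handles are squeezed upright and the jaws are open around the rail. Lifting.

```bash
python3 -m crank '{"delta_pos":[[0,0,-0.008],[0,0,-0.015],[0,0,-0.02],[0,0,-0.025],[0,0,-0.025],[0,0,-0.025],[0,0,-0.015],[0,0,0]],"twist":[0,0,0,0,0,0,0,0]}'
python3 -m crank '{"delta_pos":[[0,0,0],[0,0,0],[0,0,0]],"twist":[0,0,0]}'
python3 - <<'E'
from plan import *
shot("wrist","w7"); plan([540.3,-270,335],166); shot("scene","s7")
E
```

```text
clock: 9.18
position: [541.2, -270.5, 339.4]
ee_rot: [0.123, 0.992, -0.001, 0.004]
contact_force: [-0.5, 0.2, -0.3]
gripper_width: 26.3
clock: 9.43
position: [539.6, -269.8, 333.0]
ee_rot: [0.123, 0.992, 0.0, -0.002]
contact_force: [0.1, -0.3, -1.2]
gripper_width: 26.3
pos [ 539.7 -269.9  333.1] ang 165.9 tool delta mm [-0.6  0.  -1.9] n35 1.0 tilt [-0.0033  0.0011] F [ 0.5  0.6 -2. ] t 9.48 w 26.6
twist rad -0.0018
```

View pics/w7.png

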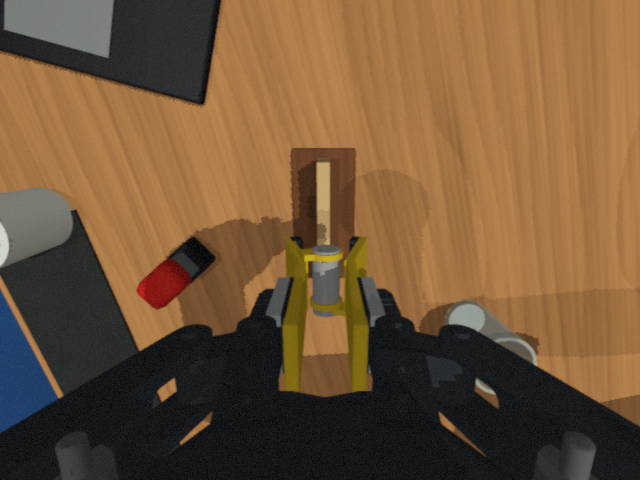

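View pics/s7.png

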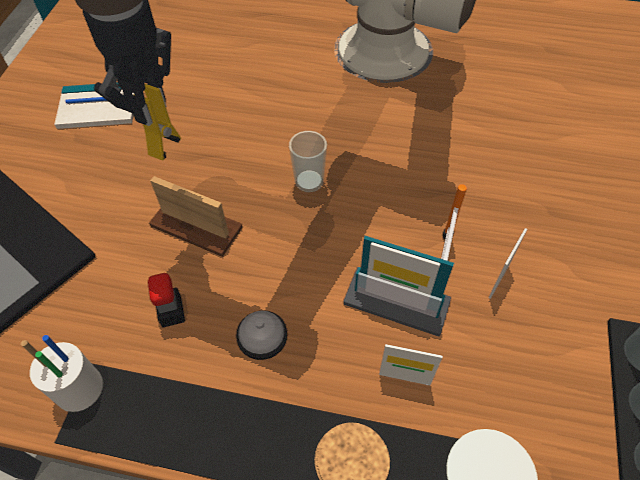

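The clip is held open at scene (157,125), clear of the rail, and nothing else has moved. I'll go to a viewpoint just short of the board.

```bash
python3 plan.py 611 39 335 170.8; python3 -m crank '{"delta_pos":[[0,0.015,0],[0,0.03,0],[0,0.035,0],[0,0.035,0],[0,0.035,0],[0,0.035,0],[0,0.035,0],[0,0.035,0]],"twist":[0,0,0,0,0,0,0,0]}'
python3 plan.py 611 39 335 170.8
```

```text
pos [ 539.9 -269.9  333.3] ang 165.9 tool delta mm [  6.3 317.   -1.6] n35 10.0 tilt [-0.0029  0.0008] F [-0.2 -0.3 -1.9] t 9.53 w 26.2
twist rad -0.0855
clock: 10.2
position: [602.3, -21.1, 334.2]
ee_rot: [0.123, 0.992, -0.0, -0.001]
contact_force: [1.2, -0.4, -0.7]
gripper_width: 26.6
pos [602.3 -21.1 334.2] ang 165.9 tool delta mm [ 6.2 60.4 -0.9] n35 2.0 tilt [-0.0014 -0.0003] F [ 1.2 -0.4 -0.7] t 10.2 w 26.6
twist rad -0.0854
```

```bash
python3 -m crank '{"delta_pos":[[0.003,0.025,0],[0.003,0.02,0],[0,0.01,0],[0,0,0],[0,0,0],[0,0,0]],"twist":[-0.043,-0.0425,0,0,0,0]}'
python3 - <<'E'
from plan import *
shot("wrist","w8"); plan([611,39,335],170.8)
E
```

```text
clock: 10.7
position: [608.1, 31.3, 334.6]
ee_rot: [0.081, 0.997, -0.0, -0.0]
contact_force: [-0.1, -0.5, -0.3]
gripper_width: 26.3
pos [608.1  31.1 334.8] ang 170.7 tool delta mm [-1.6  8.2 -0.2] n35 1.0 tilt [-0.0005 -0.0003] F [ 1.2  0.2 -1. ] t 10.75 w 26.3
twist rad -0.0017
```

View pics/w8.png

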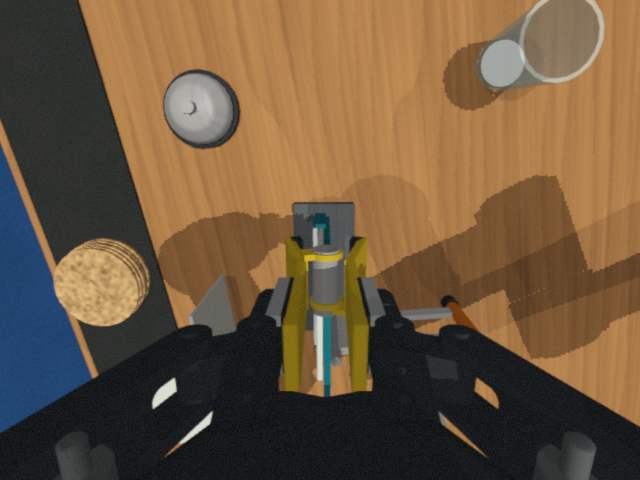

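```bash
python3 - <<'E'
from m import *
p,d,c=load("w8"); cv2.imwrite("pics/w8c.png",cv2.resize(p[200:400,270:380],(440,800)[::1] if 0 else (330,600),interpolation=2))
E
```

```text
(no output)
```

View pics/w8c.png

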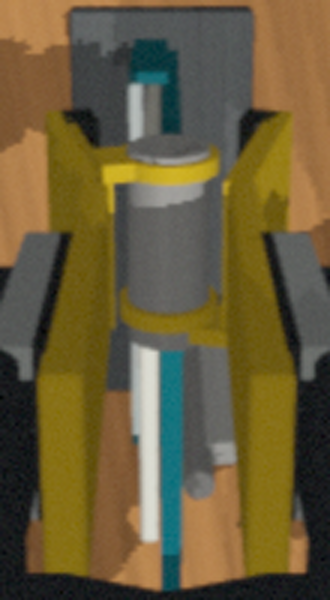

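```bash
python3 - <<'E'
from m import *
p,d,c=load("w8"); Th=np.array(imaging.camera_model("wrist")["hand_eye"]); ct=(c[0],c[1],c[2],Th)
q=lambda x,y:(270+x/3-.3,200+y/3-.3)
s=arm.read_state()
def onz(u,v,z):
    f,cx,cy,T=ct; r=Th[:3,:3]@np.array([(u-cx)/f,-(v-cy)/f,-1]); o=Th[:3,3]; return o+r*(z-o[2])/r[2]
zt=334.8-150
for nm,a in dict(joint_mid1=(162,370),joint_mid2=(162,500),cardfar=(150,541),whiteL=(141,450),wb=(160.5,450),blueR=(183,450)).items(): print(nm,onz(*q(*a),zt).round(1), onplane(*q(*a),150,c).round(1))
print("barrel L/R at z98",onz(*q(127,250),98).round(1),onz(*q(215,250),98).round(1),"ends",onz(*q(170,150),96).round(1),onz(*q(170,345),98).round(1))
X=cloud(d,ct)
print("barrel top surf",X[280:300,322:330].reshape(-1,3).mean(0).round(1))
print("handle bottom tips dark", [X[int(v),int(u)].round(1) for u,v in(q(80,130),q(260,130))])
print("card depth z",[ (np.array(X[int(v),int(u)]).round(1)) for u,v in (q(150,450),q(150,500),q(172,450))])
E
```

```text
joint_mid1 [ -1.3  73.9 184.8] [621.1 103.8 150. ]
joint_mid2 [ -1.3 113.7 184.8] [627.5 143.1 150. ]
cardfar [ -4.7 126.9 184.8] [633.  155.5 150. ]
whiteL [ -7.   98.  184.8] [630.6 126.7 150. ]
wb [ -1.7  98.  184.8] [625.4 127.6 150. ]
blueR [  4.4  98.  184.8] [619.4 128.6 150. ]
barrel L/R at z98 [-6.8  3.1 98. ] [ 8.1  3.1 98. ] ends [  0.5 -15.2  96. ] [ 0.5 20.9 98. ]
barrel top surf [ 0.1  3.4 90.4]
handle bottom tips dark [array([-16.5, -11. , 122.1]), array([ 17.3, -10.8, 122.8])]
card depth z [array([ -5.1,  97.2, 184.5]), array([ -5.2, 113.8, 185.5]), array([  1.4,  98.4, 186.4])]
```

The joint line of plate and card lies 1.3 mm to the tool's -x, parallel to the tool. The barrel is at +0.5 mm in x and y = 3, and the card's middle at y ≈ 77, which agrees with the first views within 1–2 mm. I'll move over it.

```bash
python3 -m crank '{"delta_pos":[[-0.0018,0.0145,0],[0,0.025,0],[0,0.02,0],[0,0.01,0],[0,0.005,0],[0,0,0],[0,0,0]],"twist":[0,0,0,0,0,0,0]}'
python3 - <<'E'
from plan import *
shot("wrist","w9"); plan([621.9,105,300],170.76); p,_,_=shot("scene","s9"); cv2.imwrite("pics/s9c.png",cv2.resize(p[120:340,320:540],(600,600),interpolation=2))
E
```

```text
clock: 11.33
position: [621.8, 105.0, 334.8]
ee_rot: [0.08, 0.997, -0.0, -0.0]
contact_force: [0.8, 0.2, -1.3]
gripper_width: 26.5
pos [621.8 104.8 334.9] ang 170.8 tool delta mm [-0.1  0.2 34.9] n35 1.0 tilt [-0.0003 -0.0002] F [-0.4 -0.7 -1. ] t 11.38 w 26.1
twist rad -0.0
```

View pics/w9.png

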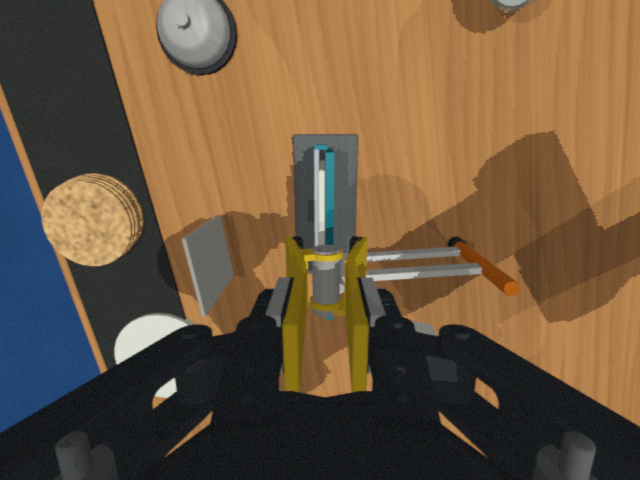

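View pics/s9c.png

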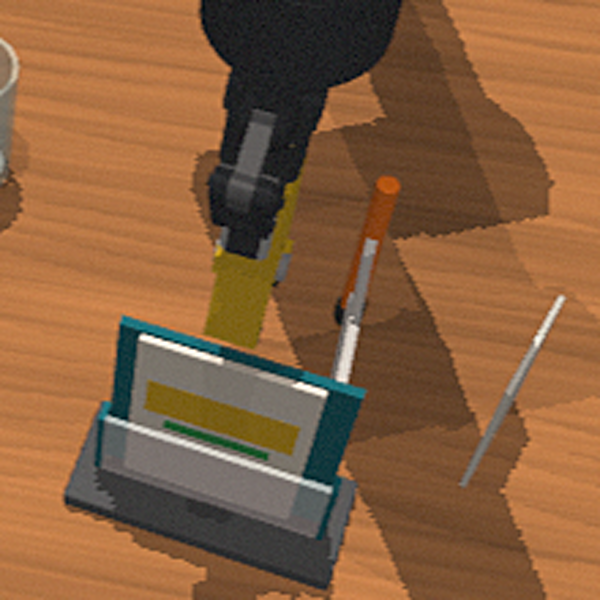

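The clip hangs over the middle of the card: jaws at crop (232,340), card top from (138,338) to (325,390). Descending.

```bash
python3 -m crank '{"delta_pos":[[0,0,0.012],[0,0,0.012],[0,0,0.012],[0,0,0.012],[0,0,0.007],[0,0,0],[0,0,0]],"twist":[0,0,0,0,0,0,0]}'
python3 - <<'E'
from plan import *
plan([621.9,105,254],170.76); p,_,_=shot("scene","s10"); cv2.imwrite("pics/s10c.png",cv2.resize(p[120:340,320:540],(600,600),interpolation=2))
E
```

```text
clock: 12.02
position: [622.0, 105.0, 280.1]
ee_rot: [0.08, 0.997, -0.0, -0.0]
contact_force: [0.3, 0.1, -1.4]
gripper_width: 26.6
pos [622.  105.  280.1] ang 170.8 tool delta mm [ 0.1 -0.  26.1] n35 1.0 tilt [-0.0001 -0.0005] F [ 0.3  0.1 -1.4] t 12.02 w 26.6
twist rad 0.0003
```

View pics/s10c.png

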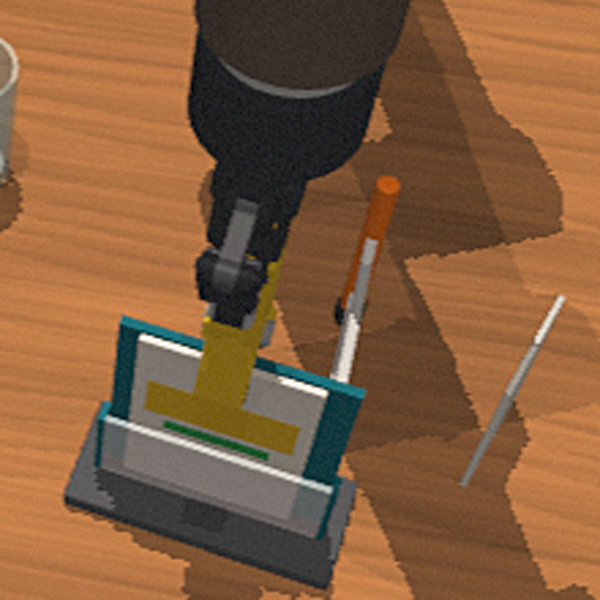

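The front jaw is in front of the card, crop (225,390), and the back jaw is behind the plate. There's no contact force. Lowering onto the edge.

```bash
python3 -m crank '{"delta_pos":[[0,0,0.008],[0,0,0.008],[0,0,0.005],[0,0,0],[0,0,0]],"twist":[0,0,0,0,0]}'
python3 -m crank '{"delta_pos":[[0,0,0.003],[0,0,0],[0,0,0]],"twist":[0,0,0]}'
python3 plan.py 621.9 105 254 170.76
```

```text
clock: 12.48
position: [621.7, 105.5, 258.3]
ee_rot: [0.08, 0.997, -0.0, -0.001]
contact_force: [-0.1, -0.1, -0.6]
gripper_width: 26.4
clock: 12.73
position: [621.9, 105.6, 255.9]
ee_rot: [0.08, 0.997, 0.0, 0.0]
contact_force: [0.6, 1.0, -0.6]
gripper_width: 26.4
pos [621.9 105.6 255.9] ang 170.8 tool delta mm [-0.1 -0.6  1.9] n35 1.0 tilt [ 0.0001 -0.    ] F [ 0.6  1.  -0.6] t 12.73 w 26.4
twist rad 0.0008
```

```bash
python3 -m crank '{"delta_pos":[[0,0,0.002],[0,0,0],[0,0,0]],"twist":[0,0,0]}'
python3 -m crank '{"delta_pos":[[0,0,0.002],[0,0,0],[0,0,0]],"twist":[0,0,0]}'
python3 - <<'E'
from plan import *
plan([621.9,105,254],170.76); p,_,_=shot("scene","s11"); cv2.imwrite("pics/s11c.png",cv2.resize(p[180:300,350:470],(600,600),interpolation=2))
E
```

```text
clock: 12.98
position: [622.3, 105.6, 255.0]
ee_rot: [0.08, 0.997, 0.0, 0.001]
contact_force: [0.7, -0.6, 3.2]
gripper_width: 26.4
clock: 13.23
position: [623.2, 105.5, 254.8]
ee_rot: [0.08, 0.997, 0.0, 0.003]
contact_force: [0.7, -1.2, 8.4]
gripper_width: 26.5
pos [623.2 105.5 254.8] ang 170.9 tool delta mm [ 1.2 -0.7  0.8] n35 1.0 tilt [0.0056 0.0002] F [ 0.7 -1.2  8.4] t 13.23 w 26.5
twist rad 0.0017
```

View pics/s11c.png

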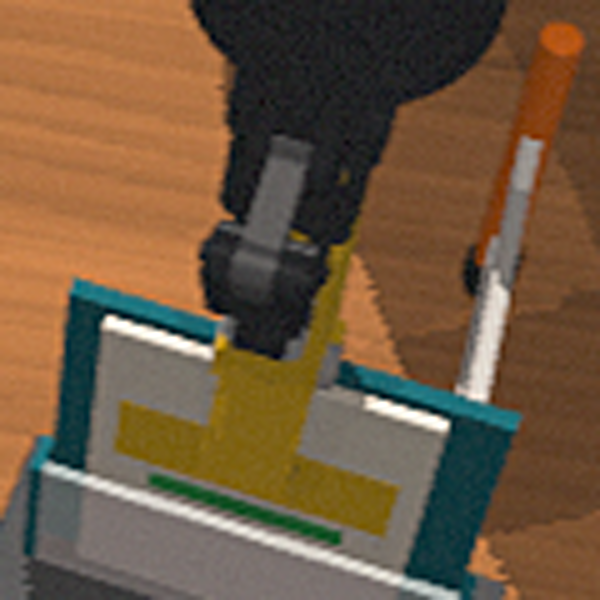

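The barrel is seated on the edge (8 N), at the expected height, with the clip in the card's middle. I'll let go in stages, following down slightly.

```bash
python3 -m crank '{"delta_pos":[[0,0,0.001],[0,0,0]],"twist":[0,0]}' 0.4
python3 -m crank '{"delta_pos":[[0,0,0.002],[0,0,0]],"twist":[0,0]}' 0.48
python3 -m crank '{"delta_pos":[[0,0,0.002],[0,0,0]],"twist":[0,0]}' 0.56
python3 -m crank '{"delta_pos":[[0,0,0.001],[0,0,0]],"twist":[0,0]}' 0.64
python3 - <<'E'
from plan import *
plan([621.9,105,254],170.76); shot("wrist","w12")
E
```

```text
clock: 13.45
position: [622.7, 105.6, 252.5]
ee_rot: [0.08, 0.997, 0.0, 0.002]
contact_force: [-0.2, 0.6, 5.9]
gripper_width: 34.0
clock: 13.62
position: [622.2, 105.6, 249.3]
ee_rot: [0.08, 0.997, 0.0, 0.001]
contact_force: [0.3, 0.7, 5.1]
gripper_width: 40.7
clock: 13.78
position: [621.8, 105.5, 246.4]
ee_rot: [0.08, 0.997, -0.0, -0.0]
contact_force: [1.4, -0.1, 2.1]
gripper_width: 47.5
clock: 13.95
position: [621.8, 105.5, 245.4]
ee_rot: [0.08, 0.997, -0.0, -0.0]
contact_force: [1.3, 0.4, 2.6]
gripper_width: 54.6
pos [621.8 105.5 245.4] ang 170.8 tool delta mm [-0.1 -0.5 -8.6] n35 1.0 tilt [-0.0005 -0.0002] F [1.3 0.4 2.6] t 13.95 w 54.6
twist rad 0.0007
```

View pics/w12.png

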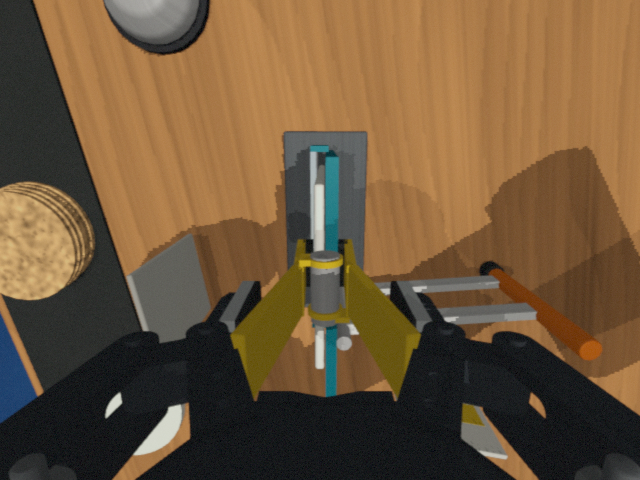

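The clip has closed on the edge. I'll open fully and rise straight up.

```bash
python3 -m crank '{"delta_pos":[[0,0,0],[0,0,0],[0,0,0],[0,0,0],[0,0,-0.005],[0,0,-0.01]],"twist":[0,0,0,0,0,0]}' 1
python3 plan.py 621.8 105.5 340
python3 -m crank '{"delta_pos":[[0,0,-0.02],[0,0,-0.025],[0,0,-0.025],[0,0,-0.02],[0,0,-0.01],[0,0,0],[0,0,0]],"twist":[0,0,0,0,0,0,0]}'
python3 - <<'E'
from plan import *
plan([621.9,105,254],170.76); shot("wrist","w13"); p,_,_=shot("scene","s13"); cv2.imwrite("pics/s13c.png",cv2.resize(p[180:330,330:480],(600,600),interpolation=2))
E
```

```text
clock: 14.5
position: [621.3, 105.4, 260.0]
ee_rot: [0.08, 0.997, -0.001, -0.002]
contact_force: [-0.7, -0.8, -0.6]
gripper_width: 85.5
pos [621.3 105.4 260. ] ang 170.8 tool delta mm [ -0.3   0.1 -80. ] n35 3.0 tilt [-0.0031 -0.001 ] F [-0.7 -0.8 -0.6] t 14.5 w 85.5
clock: 15.08
position: [621.6, 105.6, 361.0]
ee_rot: [0.08, 0.997, 0.0, 0.0]
contact_force: [-0.4, -0.1, -0.9]
gripper_width: 85.2
pos [621.6 105.6 361. ] ang 170.8 tool delta mm [ -0.4  -0.6 107. ] n35 4.0 tilt [0.0002 0.0008] F [-0.4 -0.1 -0.9] t 15.08 w 85.2
twist rad 0.0006
```

View pics/w13.png

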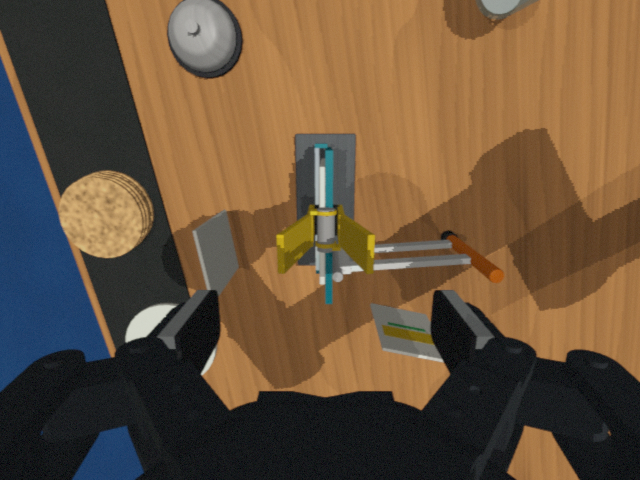

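View pics/s13c.png

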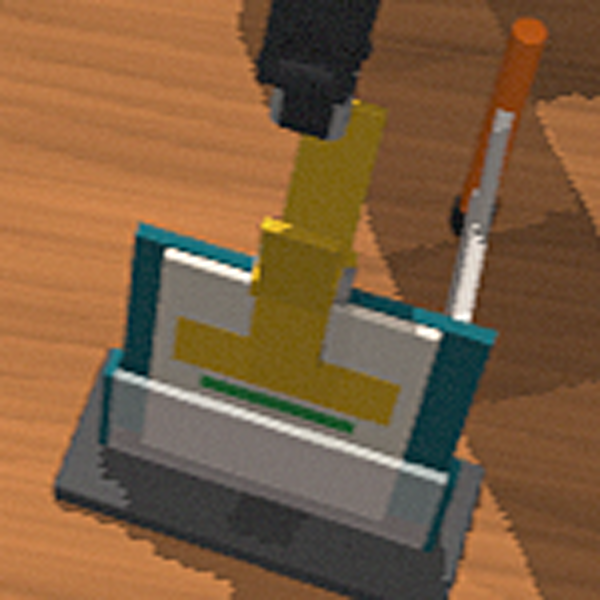

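The clip is gripping board and card, pushed down, at the middle of the card (crop (290,330); card edges at 165 and 440). I'll retreat and check numerically from the fixed cameras.

```bash
python3 -m crank '{"delta_pos":[[0,-0.03,0],[0,-0.035,0],[0,-0.035,0],[0,-0.035,0],[0,-0.035,0],[0,-0.03,0],[0,0,0],[0,0,0]],"twist":[0,0,0,0,0,0,0,0]}'
python3 - <<'E'
from m import *
shot("scene","s14"); p,d,c=shot("top","t14")
cv2.imwrite("pics/t14c.png",cv2.resize(p[150:300,170:320],(600,600),interpolation=2))
p,d,c=load("w13"); X=cloud(d,c); print("barrel top patch",X[220:235,322:330].reshape(-1,3).mean(0).round(1))
print("card/plate tops",[X[v,u].round(1) for u,v in((323,200),(330,200),(330,290))])
p,d,c=load("s13"); q=cv2.imread("pics/s13c.png")
ps=load("s14"); S=lambda x,y:(330+x/4-.4,180+y/4-.4,load("s13")[2])
w=load("w13")[2]
print("card corners z150 scene",onplane(*S(166,252)[:2],150,ps[2]).round(1),onplane(*S(440,333)[:2],150,ps[2]).round(1))
P0=cloud(load("s14")[1],ps[2]); hsv=cv2.cvtColor(ps[0],cv2.COLOR_BGR2HSV)
yl=np.array([(u,v) for v,u in np.argwhere((hsv[...,0]>20)&(hsv[...,0]<35)&(hsv[...,1]>180)) if 370<u<425 and 195<v<275])
# card face plane fit vs plate: white pixels
m=(hsv[...,1]<60)&(hsv[...,2]>110)&(P0[...,2]>80)&(P0[...,2]<145)&(abs(P0[...,0]-626)<25)&(abs(P0[...,1]-107)<50)
Q=P0[m]; n=np.linalg.svd(Q-Q.mean(0),full_matrices=False)[2][2]; print("card normal",n.round(3),len(Q),Q.mean(0).round(1))
E
```

```text
clock: 15.85
position: [589.2, -93.4, 359.3]
ee_rot: [0.082, 0.997, -0.0, -0.002]
contact_force: [-0.5, 0.9, 0.1]
gripper_width: 85.7
barrel top patch [621.  103.  167.6]
card/plate tops [array([620.2,  85.3, 148. ]), array([614.6,  86.2, 148.4]), array([626.8, 163. , 149.2])]
card corners z150 scene [618.3  59.1 150. ] [632.8 156.8 150. ]
card normal [ 0.987 -0.161  0.   ] 712 [627.9 109.7 121.5]
```

View pics/t14c.png

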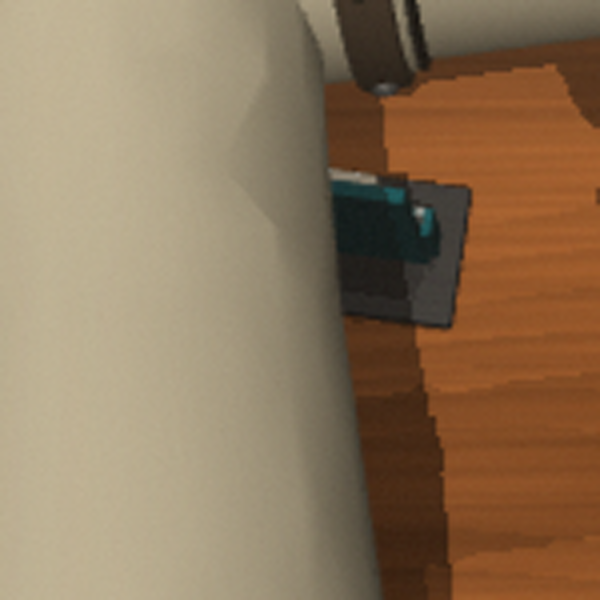

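View pics/s14.png

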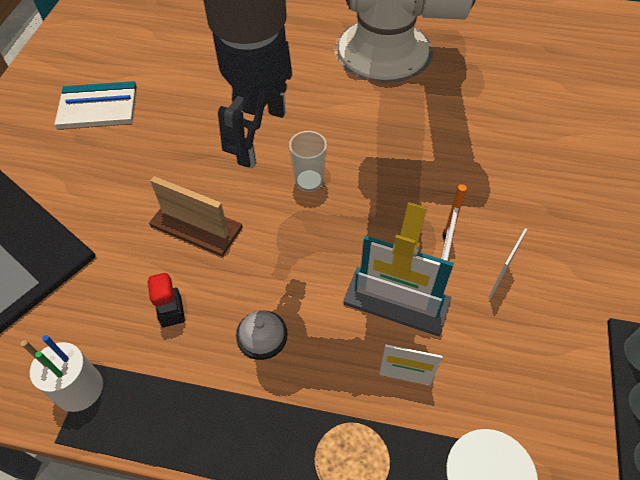

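```bash
python3 - <<'E'
from m import *
p,d,c=load("w13"); ps=load("s14")
hv=cv2.cvtColor(ps[0],cv2.COLOR_BGR2HSV); cv2.imwrite("pics/s14p.png",np.hstack([cv2.resize(ps[0][175:225,440:480],(320,400),interpolation=2),cv2.resize(p[195:280,270:385],(541,400),interpolation=2)]))
X=tri([(497,275.5,c),(461.5,188,ps[2])]); print("post top",X)
v=np.array(X[0][:2])-[620,167.7]; xb=np.array([-.161,-.987]); yb=np.array([.987,-.161]); print("leg",np.arctan2(-v@yb,v@xb),np.linalg.norm(v))
C=cloud(d,c); Z=C[205:250,312:340,2]; print("barrel max z profile",[np.round(C[r,318:334,2].max(),1) for r in range(208,250,4)])
P=cloud(ps[1],ps[2]); m=(abs(P[...,0]-621)<9)&(abs(P[...,1]-104)<22)&(P[...,2]>140)&(hv[...,1]<70); print("scene barrel-ish",P[m].mean(0),P[m][:,2].max() if m.any() else None)
E
```

```text
post top (array([477.1, 180.5, 131.2]), [0.7, 0.7])
leg 1.49843459564395 143.4721227277271
barrel max z profile [np.float64(155.3), np.float64(165.9), np.float64(164.0), np.float64(164.6), np.float64(163.5), np.float64(164.2), np.float64(163.7), np.float64(163.7), np.float64(164.0), np.float64(164.4), np.float64(166.3)]
scene barrel-ish [624.7795078  103.35505806 149.86858231] 164.65856109224092
```

View pics/s14p.png

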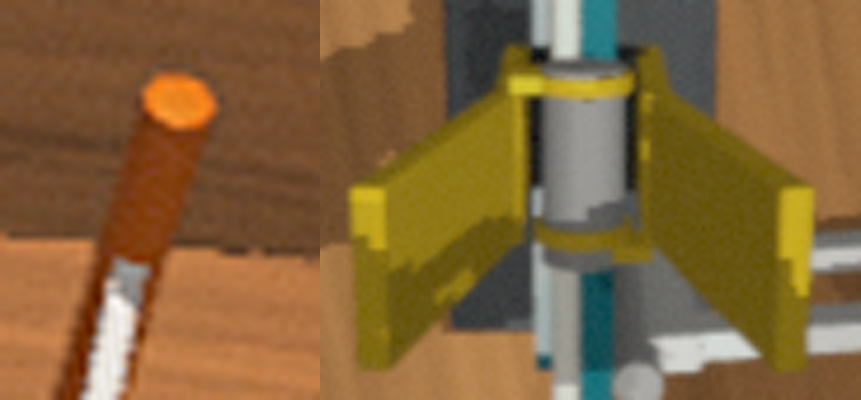

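All the checks pass: barrel top at 164 mm (pivot 7 mm above the edge), leg at about 1.50 rad, card normal parallel to the board's, and the bystanders unmoved. Handing in.

```bash
python3 -c "
from bench import job_done
print(job_done())"
```

```text
the job is handed in; nothing more can be done
None
```

I pushed the brace leg out to its stop, then squeezed the clip and lifted it off its rail. I seated it over the top edges of the board and card, let go in stages and withdrew the arm. I handed the job in at about 16 s on the robot's clock; no verdict is reported.

**Last checks:**
- **Leg:** it stands at about 1.50 rad. It pushed back with 23 N at the stop.
- **Clip:** it is closed and square on the edge. The barrel top is at about 164 mm, so the pivot is about 7 mm above the edge and within 1 mm of the joint line across it. It is about 1–5 mm from the card's middle along the edge.
- **Card:** it is standing in its pocket, and its measured face direction matches the board's.
- **Bystanders:** the glass, bell and stamp look unmoved in the final scene picture; I did not measure them.
- **Robot:** it was touching nothing at the end.

**Not clean or in disagreement:**
- A finger link rested on the board's corner with about 5 N on the first descent. I raised the tool and moved it away.
- One averaged depth patch put the barrel top at 167.6 mm. The row-by-row reading and the scene camera both gave about 164 mm.
- The arm hid most of the board in the last top view, so that picture confirmed nothing about the clip.
- Clip-to-card and clip-to-board contact forces could not be measured directly.

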